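# Check a roller-lever limit switch by hand, then park the slide on it

## Robot

A 6-joint arm with a two-finger parallel gripper is mounted at the origin on a cart in front of the work surface, level with it; the furniture and walls round the work are solid. World frame = base frame: x ahead of the robot, y to its left, z up, the work surface at z = 0. Lengths are in m, angles in rad, forces in N, time in s.
With the tool pointing down it reaches from about 0.35 to 0.85 m from the base axis. Payload 8.1 kg.
Tool frame: the origin (TCP) lies on the mounting face of the last link; the fingertips stand 186 mm ahead of it and the grasp point (between the pads) lies 167 mm ahead of it; z points along the fingers, y is the line along which they close (so a half turn about z gives the same grasp; the last joint's range is limited). The gripper opens to 93 mm and grips with 3 to 60 N. Pads are 15 mm wide; open, the fingers measure 128 mm over their backs; the gripper's body (75 mm by 188 mm) begins 65 mm behind the grasp point.
Start: joints at [-1.218, 0.13, 1.488, -0, 1.523, -0.085], TCP at [0.254, -0.543, 0.405] pointing down, gripper open.
Joint ranges: [-2.96, 2.96], [-0.89, 2.26], [0.02, 2.5], [-1.34, 4.48], [0, 2.73], [-2.66, 2.66]. Speed limits (rad/s): [2.39, 2.39, 2.79, 3.14, 3.14, 3.14].

## Interface

Orientations are given as a rotation vector (axis times angle).
In Python, from plant import * gives the robot as it stands. The module is installed in compiled form; this text tells all that it offers.
- The arm moves only by the tool arm_command, never from a script. Its argument "increments" is a list of rows, each a list of 6 numbers: the shift along the tool's x, y, z in units of 0.2 m (1.0 is 0.2 m), then the turn, a rotation vector about the tool's x, y, z in units of pi rad (1.0 is pi rad). A call has exactly 5 rows; each row is the pose to reach, as a shift and turn from the pose commanded when the call began, along the tool's axes at that moment, turning the shorter way round; what a row does not reach only later rows make up. A row lasts 1/8 s, in which the tool goes at most 62.5 mm and 10.7 degrees, less where a joint would pass 70% of its speed; a pose out of reach is approached as far as the arm can. A call with a number of a shift or a turn outside -1 to 1 is refused whole. A call with a gripper value outside its range is refused whole. "fingers" is the closure, from -1 (fully open) to 1 (shut), set as the call begins (left out, the last holds). The fingers move at their own pace and stop on an object; "force" is the grip in N (left out, the last holds). Time passes only in rows, so rows that repeat a pose let the fingers close, or fill a call up. It gives the time, the measured TCP pose, the force, the opening and the grip force at its end, in the units of the state.
- read_state(): the state, without advancing time (a new reading comes with each control period).
- read_camera(name): name is "scene" or "top"; returns a dict with "image" (480x640x3 uint8, red, green, blue), "fx", "fy", "cx", "cy" (pixels), "T" (4x4, takes a point from camera to world coordinates). Camera axes: x right, y down, z forward; pixel columns grow to the right and rows downward; lengths in m; the calibration is good to about 2 mm. A picture is of the moment at which its call begins. There is no depth.
- close_job(): hands the job in; it is judged then, once.
The state is a dict: "t": time; "q": joint angles; "dq": joint speeds; "joint_torque": joint torques, N m; "tool_pos": TCP position; "orientation": TCP orientation; "force": force on the tool from outside, world axes, zero at the start; "wrist_torque": the same for the moment, N m; "opening": finger opening in m; "gripper_force": force on a finger pad.
Only numpy, scipy, OpenCV 4.12 (cv2) and the standard library are available. Lean on these libraries where they do the work, as an engineer would, in place of code of your own. Each camera call takes 0.05 s, during which the arm holds its last target. There are 200 camera calls.

## Task

Test the feed slide's limit switch by hand: with the fingers push its upright roller arm over, away from the carriage, until it clicks, then let it spring all the way back. Then squeeze the carriage's lock tab against the thumb plate and, keeping it pressed, slide the carriage up to the switch until its nose clicks the arm over again; let go, so that the carriage stays locked there and holds the switch tripped. Never force the arm to the far end of its swing, and do not disturb the loose parts and tools on the bench.

Things in the scene. Friction and masses are not known exactly. Their poses are not given: they have to be found in the camera images.
- feed_slide: Feed slide fixed to the bench: grey base plate 140 x 310 x 24 mm with an aluminium rail (30 mm wide, top 44 mm above the bench) along its y axis. Origin 14 mm above the bench top, x = 0 on the rail's centre line, z up; only place and yaw vary. The limit switch stands at the -y end, the carriage comes from the +y end and travels along -y.
- limit_switch: Fixed limit switch, a light grey box (in feed_slide's frame, with which this body's frame coincides: x 28 to 62 mm, y -125 to -85 mm, top 86 mm above the bench) with a horizontal shaft along x at y -100 mm, 69 mm above the bench, that carries an upright arm with a roller. A thin steel blade behind the arm marks the click angle.
- roller (a point): Centre of the steel roller (20 mm diameter, 18 mm wide along feed_slide's x) at the top of the arm, 60 mm from the shaft. At rest at x 0, y -100 mm in feed_slide's frame, 129 mm above the bench. Free space above it and on its +y side as far as the carriage's nose (at least 65 mm at the start).
- switch_arm (a joint): Swing of the arm, rad: 0 upright at rest, growing as the roller goes over towards feed_slide's -y (away from the carriage); it swings no other way. Clicks (trips) at 0.40 (roller moved 23 mm); above 0.95 (49 mm) it is overforced, end 1.10. Sprung back to 0: at the roller 1.5 N to start, 3.8 N at the click, 5 N at 0.6.
- pinch_point (a point): On the carriage, between its two upright plates, 100 mm above the bench, at feed_slide's x 0. Pinch both plates from above here with fingers closing along feed_slide's x. Fixed thumb plate: outer face x -14 mm, 34 mm long, top 123 mm up. Dark ribbed lock tab: outer face x +20 mm released, 26 mm long, 72 to 118 mm up. 34 mm over both released, 28 pressed. Block below: 52 x 50 mm, top 68 mm up.
- nose (a point): Middle of the front face of the carriage's nose, a steel plate 24 mm wide from 62 to 142 mm above the bench on the carriage's switch side, 85 mm ahead (feed_slide's -y) of the pinch point. This face meets the roller. The point is 120 mm above the bench.
- carriage (a joint): Travel of the carriage, m: 0 at the far (+y) end, growing towards the switch (-y); starts between 0 and 0.05. At 0.120 the nose touches the resting roller, at 0.143 the switch clicks, at 0.154 the arm is at 0.60 rad, at 0.169 at 0.95 rad (too far); end 0.178. Unlocked it drags with about 4 N.
- lock_tab (a joint): How far the lock tab is squeezed towards the thumb plate (-x of feed_slide), m: 0 released (a brake shoe clamps the rail), 0.006 fully pressed. Sprung: 8 N to start it, 12 N fully pressed. Pressed more than about 1 mm the carriage is free; let go, it springs out and locks at any place (holds about 12 N).
- hex_key: Loose black hex key, 32 x 89 x 8 mm, lying on the bench on the robot's side of the slide; origin at the centre of its underside. A bystander.
- spark_plug: Loose spark plug, 20 x 67 x 19 mm, lying behind the slide; origin at the centre of its underside. A bystander.
- grease_pot: Loose squat pot with a white ribbed screw lid, 49 mm diameter, 41 mm high, standing behind the slide; origin at the centre of its underside. A bystander.
- steel_drift: Loose steel drift pin, 130 x 14 x 14 mm, lying behind and to the right of the slide; origin at the centre of its underside. A bystander.

How it is judged:
By the outcome, as a careful person would: the job done as asked, in the order asked, and still so for the second after the job is handed in, with the robot touching nothing.
It also fails if it takes over 58 s, if anything falls off the work surface, if the arm or the gripper's body presses on something with over 40 N, if the wrist force passes 120 N, or if a joint passes its speed limit or range.

## Working session

There is one attempt and no reset: what is moved stays moved. The work goes in short steps, Python scripts to look and compute and a tool call to move; the robot and the scene stay as the last step left them, time stands still between calls to the robot, and variables do not carry over. Pictures are saved under pics/ and viewed, at most 10 in all, crops included, and the job is handed in when it is done.

Besides the shell and the picture viewer there is one more tool, called after "Request:" by a JSON object that holds its "name" and its "arguments". arm_command: Moves the arm, as the interface text tells. Shifts and turns lie within -1 to 1; 1 stands for 0.2 m of shift or pi rad of turn. Its arguments: {"type":"object","properties":{"increments":{"type":"array","items":{"type":"array","items":{"type":"number","minimum":-1,"maximum":1}}},"fingers":{"type":"number"},"force":{"type":"number"}},"required":["increments"]}

```bash
mkdir -p pics; cat > h.py <<'E'
from plant import *
import numpy as np, cv2
from scipy.spatial.transform import Rotation as R
def snap(n,f):
    c=read_camera(n); cv2.imwrite('pics/'+f,c['image'][:,:,::-1]); return c
def ray(c,u,v,z):
    T=np.array(c['T']); d=T[:3,:3]@np.array([(u-c['cx'])/c['fx'],(v-c['cy'])/c['fy'],1]); o=T[:3,3]
    return o+d*(z-o[2])/d[2]
def proj(c,p):
    T=np.array(c['T']); q=T[:3,:3].T@(np.asarray(p)-T[:3,3]); return c['fx']*q[0]/q[2]+c['cx'],c['fy']*q[1]/q[2]+c['cy']
E
python3 - <<'E'
from h import *
import pickle
for n in('scene','top'):
    c=snap(n,n+'0.png'); pickle.dump(c,open(n+'.pkl','wb')); print(n,np.round(c['T'],3).tolist(),c['fx'])
s=read_state();print(s)
E
```

```text
scene [[0.656, -0.33, 0.679, -0.069], [-0.755, -0.289, 0.589, -0.768], [0.002, -0.899, -0.438, 0.525], [0.0, 0.0, 0.0, 1.0]] 519.344445801817
top [[0.019, -0.998, 0.067, 0.533], [-1.0, -0.02, -0.015, -0.21], [0.017, -0.066, -0.998, 0.992], [0.0, 0.0, 0.0, 1.0]] 433.8108990336303
{'t': 0.1, 'q': array([-1.21841775e+00,  1.31112325e-01,  1.48915926e+00,  1.67456571e-05,
        1.52303744e+00, -8.54206723e-02]), 'dq': array([-9.06207318e-04, -1.60218703e-03, -2.34852372e-03,  1.78601071e-04,
       -7.33409901e-05,  5.52533207e-04]), 'joint_torque': array([ 1.29286753e-03, -5.61341858e+01, -4.93095410e+01,  7.70382187e-02,
        2.90299795e-02, -4.97448252e-05]), 'tool_pos': array([ 0.25430843, -0.54321112,  0.40378227]), 'orientation': array([-3.06496239e+00, -6.81843413e-01,  3.32581032e-04]), 'force': array([-0.13293168, -0.65353999, -0.25037515]), 'wrist_torque': array([ 0.01143392,  0.03854344, -0.00298285]), 'gripper_force': 0.0, 'opening': 0.09314004587846263}
```

View pics/top0.png

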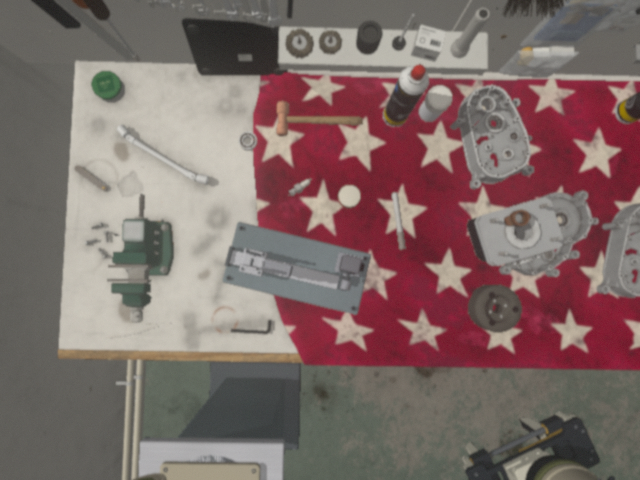

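View pics/scene0.png

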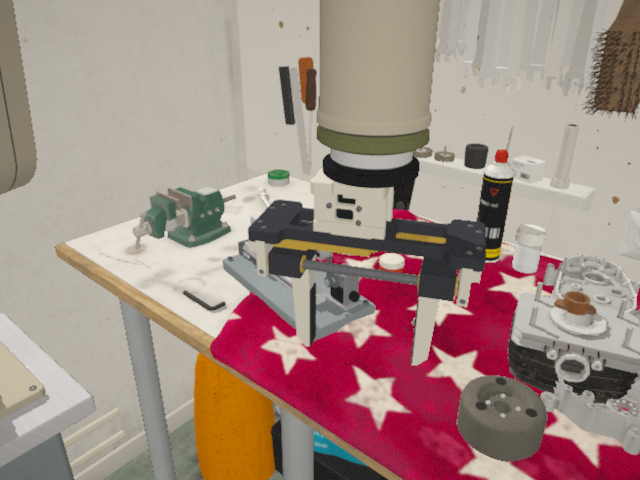

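The top view shows the slide's base centred near (297,267), with the carriage at about (245,260) and the switch at about (352,265). In the scene view the gripper hides most of it. Next I'll fit the plate and zoom in.

```bash
python3 - <<'E'
from h import *
import pickle
c=pickle.load(open('top.pkl','rb'));im=c['image']
# colour of plate
hsv=cv2.cvtColor(im,cv2.COLOR_RGB2HSV);print(hsv[240,300],hsv[290,340],hsv[285,235])
m=((hsv[...,0]>85)&(hsv[...,0]<115)&(hsv[...,1]>25)&(hsv[...,2]>60)).astype(np.uint8)
w=np.zeros_like(m);w[210:325,210:385]=m[210:325,210:385]
cs,_=cv2.findContours(cv2.morphologyEx(w,cv2.MORPH_CLOSE,np.ones((5,5))),0,2)
k=max(cs,key=cv2.contourArea);r=cv2.minAreaRect(k);b=cv2.boxPoints(r);print(r,b)
P=np.array([ray(c,*p,0.024)[:2] for p in b]);print(P,P.mean(0),[np.linalg.norm(P[i]-P[i-1]) for i in range(4)])
for i in range(4): d=P[i]-P[i-1];print(np.degrees(np.arctan2(d[1],d[0])))
z=cv2.resize(im[215:320,215:380],None,fx=4.8,fy=4.8,interpolation=cv2.INTER_CUBIC)
cv2.imwrite('pics/z0.png',z[:,:,::-1])
E
```

```text
[ 98  16 125] [ 99  15 119] [ 30  13 157]Traceback (most recent call last):
  File "<stdin>", line 9, in <module>
ValueError: max() iterable argument is empty
```

```bash
python3 - <<'E'
from h import *
import pickle
c=pickle.load(open('top.pkl','rb'));im=c['image']
z=cv2.resize(im[215:320,215:380],None,fx=4.8,fy=4.8,interpolation=cv2.INTER_CUBIC)
cv2.imwrite('pics/z0.png',z[:,:,::-1])
hsv=cv2.cvtColor(im,cv2.COLOR_RGB2HSV)
m=((hsv[...,0]>80)&(hsv[...,0]<120)&(hsv[...,1]>9)&(hsv[...,1]<70)&(hsv[...,2]>85)&(hsv[...,2]<150)).astype(np.uint8)
w=np.zeros_like(m);w[210:325,210:385]=m[210:325,210:385]
w=cv2.morphologyEx(w,cv2.MORPH_OPEN,np.ones((3,3)))
cs,_=cv2.findContours(cv2.morphologyEx(w,cv2.MORPH_CLOSE,np.ones((5,5))),0,2)
k=max(cs,key=cv2.contourArea);r=cv2.minAreaRect(k);b=cv2.boxPoints(r);print(r,b)
P=np.array([ray(c,*p,0.024)[:2] for p in b]);print(P,P.mean(0),[np.linalg.norm(P[i]-P[i-1]) for i in range(4)])
for i in range(4): d=P[i]-P[i-1];print(np.degrees(np.arctan2(d[1],d[0])))
E
```

```text
((296.5294494628906, 250.88238525390625), (127.08866119384766, 27.163990020751953), 14.03624439239502) [[231.58826 248.64711]
 [238.17651 222.29416]
 [361.47064 253.11766]
 [354.8824  279.4706 ]]
[[ 0.57934775 -0.0339336 ]
 [ 0.63860937 -0.04671709]
 [ 0.57510817 -0.32369095]
 [ 0.51611879 -0.30972161]] [ 0.57729602 -0.17851581] [np.float64(0.2829433296153593), np.float64(0.06062472579577578), np.float64(0.2841600269648049), np.float64(0.060620864619359185)]
77.08715518059107
-12.172909648091416
-102.9129169770752
166.67715252949046
```

View pics/z0.png

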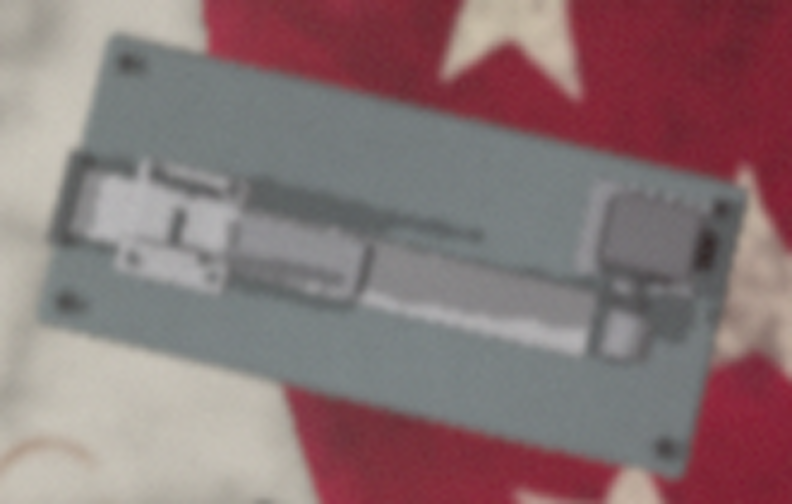

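The crop shows the plate corners at about (115,35), (745,190), (685,475) and (42,320). The carriage is on the left, with its plates near (180,180) and (175,265) and the nose edge at about (360,270). The roller is at about (622,330) and the switch box at (655,235).

```bash
python3 - <<'E'
from h import *
import pickle
c=pickle.load(open('top.pkl','rb'))
g=lambda x,y,z:ray(c,215+(x+.5)/4.8-.5,215+(y+.5)/4.8-.5,z)[:2]
K=[g(*p,.024) for p in[(115,35),(745,190),(685,475),(42,320)]]
S=[g(*p,.024) for p in[(131,64),(720,208),(665,450),(70,303)]]
for Q in(K,S):
    Q=np.array(Q);print(Q.mean(0),[np.linalg.norm(Q[i]-Q[i-1]) for i in range(4)])
    for a,b in((1,0),(2,3)):
        d=Q[b]-Q[a];print('yaw',np.arctan2(-d[0],d[1]))
Q=np.array(K)
o=Q.mean(0)
d=(Q[0]-Q[1]+Q[3]-Q[2]);yaw=np.arctan2(-d[0],d[1]);Rm=np.array([[np.cos(yaw),-np.sin(yaw)],[np.sin(yaw),np.cos(yaw)]])
loc=lambda p:np.round(1000*Rm.T@(p-o),1)
for n,p,z in[('railtop',(365,240),.044),('railtop2',(590,283),.044),('railb',(360,303),.044),('railb2',(585,355),.044),('nose top',(372,247),.142),('nosebot',(357,300),.142),('roller',(625,328),.139),('rollerbot',(620,360),.129),('box TL',(610,188),.086),('box BR',(690,283),.086),('tabL',(150,170),.118),('tabR',(240,188),.118),('thumbL',(118,262),.123),('thumbR',(222,287),.123),('hexkey',(50,500),0)]:
    print(n,loc(g(*p,z)))
E
```

```text
[ 0.54006548 -0.18103882] [np.float64(0.13606978732403047), np.float64(0.3022483271220248), np.float64(0.13469887507226613), np.float64(0.30518419228254406)]
yaw -0.22162558524123926
yaw -0.21699613543225954
[ 0.53939461 -0.18091422] [np.float64(0.11407888198883982), np.float64(0.28225366525669326), np.float64(0.11477722637702012), np.float64(0.28299347409014)]
yaw -0.22016414922623134
yaw -0.22261822987386093
railtop [ 2.9 15. ]
railtop2 [  8.1 -88.9]
railb [-25.4  10.4]
railb2 [-24.1 -94.3]
nose top [0.4 6.9]
nosebot [-21.9   7.7]
roller [  -7.3 -101.2]
rollerbot [ -20.6 -103.1]
box TL [ 49.9 -85.1]
box BR [  17.9 -128.6]
tabL [  9.7 106. ]
tabR [11.3 67.6]
thumbL [-30.5 108.6]
thumbR [-30.4  64.2]
hexkey [-150.5  131.6]
```

```bash
cat >> h.py <<'E'
YAW=-0.2205; O=np.array([0.5397,-0.181])
RF=np.array([[np.cos(YAW),-np.sin(YAW)],[np.sin(YAW),np.cos(YAW)]])
O=O+RF@np.array([-.0105,-.0015])
def f2w(x,y): return O+RF@np.array([x,y])
def w2f(p): return RF.T@(np.asarray(p)[:2]-O)
def pose(): s=read_state(); return s,s['tool_pos'],R.from_rotvec(s['orientation'])
def goal(x,y,ztip):
    """increments to feed x,y with fingertips at ztip, tool y along feed -x/+x (nearest)"""
    s,p,Rt=pose()
    best=None
    for sg in(1,-1):
        ty=sg*np.r_[RF[:,0],0]; tz=np.array([0,0,-1.]); G=R.from_matrix(np.c_[np.cross(ty,tz),ty,tz])
        rv=(Rt.inv()*G).as_rotvec()
        if best is None or np.linalg.norm(rv)<np.linalg.norm(best): best=rv
    d=Rt.inv().apply(np.r_[f2w(x,y),ztip+.186]-p)
    print('shift',np.round(d/.2,4),'turn',np.round(best/np.pi,4)); return d
def st():
    s,p,Rt=pose()
    print('t',round(s['t'],2),'feed tip',np.round(1000*w2f(p),1),'z',round(1000*(p[2]-.186),1),'F(feed)',np.round(RF.T@s['force'][:2],2),round(s['force'][2],2),'open',round(s['opening'],4),'g',s['gripper_force'],'q6',s['q'][5])
    print('tool axes in feed\n',np.round(np.r_[np.c_[RF.T,[0,0]],[[0,0,1]]]@Rt.as_matrix(),3))
E
python3 -c "
from h import *
st();goal(0,-45,.218) if 0 else goal(0,-.045,.218);goal(0,.06,.218)"
```

```text
t 0.1 feed tip [-188.8 -414.4] z 217.8 F(feed) [ 0.01 -0.67] -0.25 open 0.0931 g 0.0 q6 -0.08542067230372122
tool axes in feed
 [[ 0.791  0.612 -0.001]
 [ 0.612 -0.791  0.001]
 [ 0.    -0.002 -1.   ]]
shift [ 1.8764e+00 -8.8350e-01  7.0000e-04] turn [-0.0005 -0.0003 -0.2905]
shift [ 2.1976e+00 -1.2988e+00  1.5000e-03] turn [-0.0005 -0.0003 -0.2905]
```

Request:
{"name": "arm_command", "arguments": {"increments": [[0.18, -0.08, 0, 0, 0, -0.055], [0.37, -0.17, 0, 0, 0, -0.11], [0.56, -0.26, 0, 0, 0, -0.165], [0.75, -0.35, 0, 0, 0, -0.22], [0.94, -0.44, 0, 0, 0, -0.275]], "fingers": 1, "force": 20}}

```text
t: 0.72
tool_pos: [0.388, -0.3828, 0.4043]
orientation: [-2.494, -1.91, 0.0]
force: [1.3, -0.3, 0.4]
opening: 0.0476
gripper_force: 0.0
```

```bash
python3 -c "
from h import *
st();goal(0,-.045,.218)"
```

```text
t 0.72 feed tip [ -93.4 -228.6] z 218.3 F(feed) [1.33 0.04] 0.37 open 0.0476 g 0.0 q6 -0.6092377798291415
tool axes in feed
 [[ 0.043  0.999 -0.001]
 [ 0.999 -0.043  0.   ]
 [ 0.    -0.001 -1.   ]]
shift [0.9372 0.4272 0.0017] turn [-0.0002 -0.0001 -0.0137]
```

Request:
{"name": "arm_command", "arguments": {"increments": [[0.22, 0.1, 0, 0, 0, -0.005], [0.46, 0.21, 0, 0, 0, -0.01], [0.69, 0.32, 0, 0, 0, -0.0155], [0.9, 0.41, 0, 0, 0, -0.0155], [0.9, 0.41, 0, 0, 0, -0.0155]]}}

```text
t: 1.35
tool_pos: [0.5156, -0.2297, 0.4041]
orientation: [-2.447, -1.968, -0.0]
force: [0.1, -0.4, -0.1]
opening: 0.0013
gripper_force: 0.0
```

```bash
python3 - <<'E'
from h import *
import pickle
st();goal(0,-.045,.218)
c=read_camera('scene');pickle.dump(c,open('scene1.pkl','wb'))
x,y=proj(c,[.53,-.18,.07]);x0,y0=int(x)-100,int(y)-75;print(x0,y0)
z=cv2.resize(c['image'][y0:y0+150,x0:x0+200],None,fx=4,fy=4,interpolation=cv2.INTER_CUBIC)
cv2.imwrite('pics/z1.png',z[:,:,::-1])
E
```

```text
t 1.35 feed tip [ -2.4 -51.3] z 218.1 F(feed) [ 0.23 -0.4 ] -0.12 open 0.0013 g 0.0 q6 -0.2940536864040218
tool axes in feed
 [[-0.004  1.    -0.001]
 [ 1.     0.004  0.001]
 [ 0.001 -0.001 -1.   ]]
shift [0.0316 0.012  0.0006] turn [-0.0003 -0.0003  0.0014]
187 184
```

View pics/z1.png

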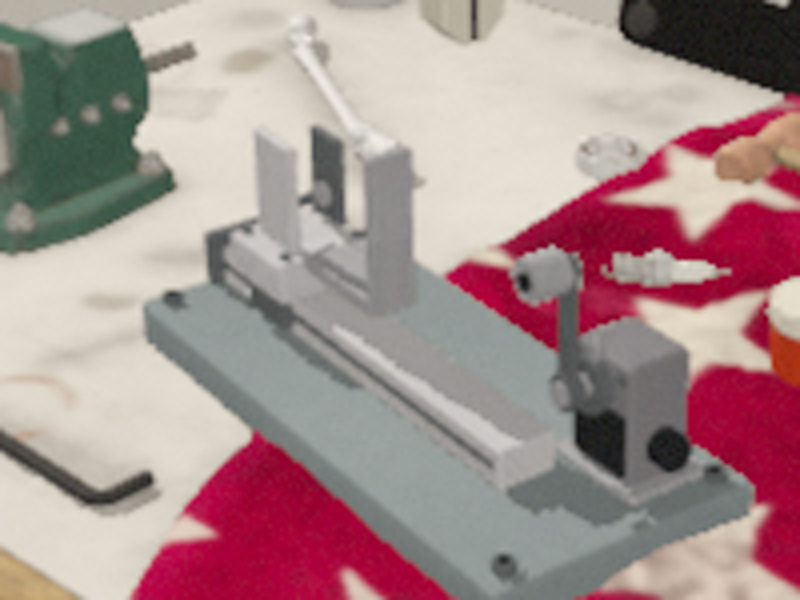

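The scene crop shows the roller's near end at about (524,278). The nose's top front edge runs from about (368,160) to (412,147), the thumb plate's top from (256,130) to (296,150), and the dark tab's top from (312,127) to (343,142). I'll compare these with projections.

```bash
python3 - <<'E'
from h import *
import pickle
c=pickle.load(open('scene1.pkl','rb'));t=pickle.load(open('top.pkl','rb'))
def S(x,y,z):
    u,v=proj(c,np.r_[f2w(x/1e3,y/1e3),z/1e3]);return np.round([(u-187+.5)*4-.5,(v-184+.5)*4-.5])
def T(x,y,z):
    u,v=proj(t,np.r_[f2w(x/1e3,y/1e3),z/1e3]);return np.round([(u-215+.5)*4.8-.5,(v-215+.5)*4.8-.5])
print('roller',S(-9,-100,129),T(0,-100,139))
print('box top -y corners',S(28,-125,86),S(62,-125,86),S(28,-85,86),T(62,-85,86),T(28,-125,86))
print('rail end?',S(-15,-90,44))
for s in(15,20,25):
    n=30-s;p=n+85
    print(s,'nose',S(-12,n,142),S(12,n,142),T(-12,n,142),T(12,n,142),'thumb',S(-14,p+17,123),S(-14,p-17,123),T(-14,p+17,123),T(-14,p-17,123),'tab',S(20,p+13,118),S(20,p-13,118),T(20,p+13,118),T(20,p-13,118))
d=np.array(pose()[1])
E
```

```text
roller [516. 278.] [624. 337.]
box top -y corners [622. 367.] [684. 343.] [564. 329.] [614. 186.] [685. 284.]
rail end? [491. 448.]
15 nose [357. 157.] [402. 144.] [343. 299.] [357. 241.] thumb [242. 123.] [278. 146.] [105. 245.] [185. 264.] tab [307. 119.] [335. 136.] [137. 168.] [197. 183.]
20 nose [363. 160.] [409. 147.] [355. 302.] [369. 244.] thumb [247. 126.] [283. 150.] [117. 247.] [197. 267.] tab [312. 122.] [340. 139.] [149. 171.] [209. 186.]
25 nose [370. 164.] [415. 151.] [366. 305.] [381. 247.] thumb [252. 130.] [289. 153.] [129. 250.] [208. 270.] tab [318. 125.] [346. 143.] [160. 174.] [221. 188.]
```

Request:
{"name": "arm_command", "arguments": {"increments": [[0, 0.01, 0.12, 0, 0, 0.0], [0, 0.01, 0.25, 0, 0, 0.0], [0, 0.01, 0.38, 0, 0, 0.0], [0, 0.01, 0.505, 0, 0, 0.0], [0, 0.01, 0.505, 0, 0, 0.0]]}}

```text
t: 2.02
tool_pos: [0.5145, -0.2333, 0.3011]
orientation: [-2.45, -1.959, 0.004]
force: [-0.5, -0.3, -0.7]
opening: 0.0003
gripper_force: 0.0
```

```bash
python3 -c "
from h import *
st()"
```

```text
t 2.02 feed tip [ -2.6 -55.1] z 115.1 F(feed) [-0.4  -0.42] -0.72 open 0.0003 g 0.0 q6 -0.29438660498968755
tool axes in feed
 [[ 0.001  1.    -0.005]
 [ 1.    -0.001  0.001]
 [ 0.001 -0.005 -1.   ]]
```

Request:
{"name": "arm_command", "arguments": {"increments": [[-0.025, 0.01, -0.01, 0, 0, 0], [-0.05, 0.01, -0.01, 0, 0, 0], [-0.075, 0.01, -0.01, 0, 0, 0], [-0.1, 0.01, -0.01, 0, 0, 0], [-0.1, 0.01, -0.01, 0, 0, 0]]}}

```text
t: 2.65
tool_pos: [0.5137, -0.2531, 0.3059]
orientation: [2.453, 1.963, -0.0]
force: [0.2, -0.5, 0.2]
opening: 0.0002
gripper_force: 0.0
```

```bash
python3 -c "
from h import *
st()"
```

```text
t 2.65 feed tip [  0.9 -74.5] z 119.9 F(feed) [ 0.27 -0.41] 0.22 open 0.0002 g 0.0 q6 -0.3264196750697399
tool axes in feed
 [[ 0.  1.  0.]
 [ 1. -0. -0.]
 [-0.  0. -1.]]
```

Request:
{"name": "arm_command", "arguments": {"increments": [[-0.01, 0, 0.01, 0, 0, 0], [-0.02, 0, 0.01, 0, 0, 0], [-0.03, 0, 0.01, 0, 0, 0], [-0.04, 0, 0.01, 0, 0, 0], [-0.04, 0, 0.01, 0, 0, 0]]}}

```text
t: 3.28
tool_pos: [0.512, -0.2606, 0.3038]
orientation: [2.452, 1.963, -0.0]
force: [-0.5, -0.7, 0.0]
opening: 0.0003
gripper_force: 0.0
```

```bash
python3 -c "
from h import *
st()"
```

```text
t 3.27 feed tip [  0.9 -82.3] z 117.8 F(feed) [-0.36 -0.8 ] 0.03 open 0.0003 g 0.0 q6 -0.33954250881273185
tool axes in feed
 [[ 0.  1.  0.]
 [ 1. -0. -0.]
 [-0.  0. -1.]]
```

Request:
{"name": "arm_command", "arguments": {"increments": [[-0.01, 0, 0, 0, 0, 0], [-0.02, 0, 0, 0, 0, 0], [-0.03, 0, 0, 0, 0, 0], [-0.03, 0, 0, 0, 0, 0], [-0.03, 0, 0, 0, 0, 0]]}}

```text
t: 3.9
tool_pos: [0.5108, -0.2663, 0.3038]
orientation: [2.452, 1.964, 0.0]
force: [1.6, 2.6, 2.2]
opening: 0.0002
gripper_force: 1.0
```

```bash
python3 - <<'E'
from h import *
st()
c=snap('scene','s2.png')
z=cv2.resize(c['image'][184:334,187:387],None,fx=4,fy=4,interpolation=cv2.INTER_CUBIC)
cv2.imwrite('pics/z2.png',z[:,:,::-1])
E
```

```text
t 3.9 feed tip [  0.9 -88.1] z 117.8 F(feed) [0.98 2.87] 2.19 open 0.0002 g 0.9759332332760096 q6 -0.3493283780418924
tool axes in feed
 [[-0.  1.  0.]
 [ 1.  0.  0.]
 [ 0.  0. -1.]]
```

View pics/z2.png

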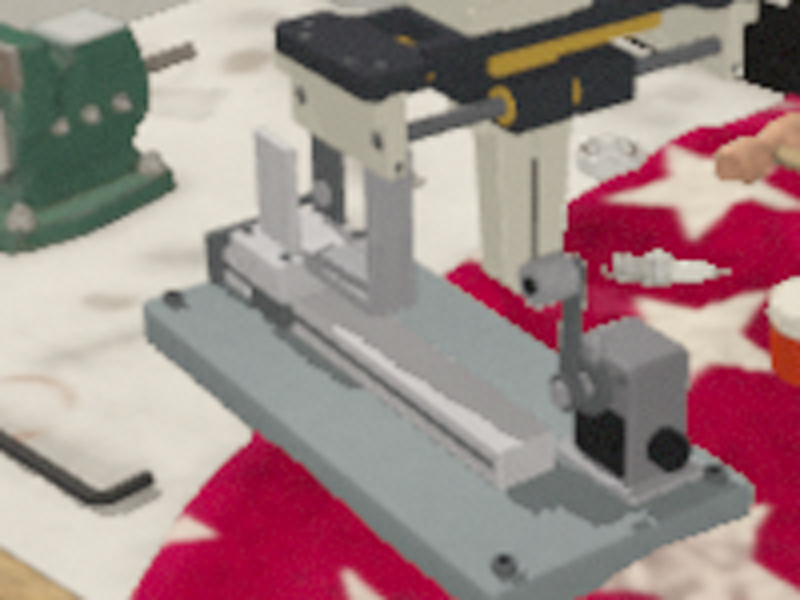

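The picture shows the fingers touching the roller, which has moved slightly (near end now at about (531,280)). Contact is confirmed at about 6 mm of push or less, so I'll push 24 mm more.

Request:
{"name": "arm_command", "arguments": {"increments": [[-0.03, 0, 0.005, 0, 0, 0], [-0.06, 0, 0.01, 0, 0, 0], [-0.09, 0, 0.015, 0, 0, 0], [-0.12, 0, 0.015, 0, 0, 0], [-0.12, 0, 0.015, 0, 0, 0]]}}

```text
t: 4.58
tool_pos: [0.5052, -0.2899, 0.2998]
orientation: [-2.451, -1.962, -0.0]
force: [1.2, 4.6, -2.9]
opening: 0.0008
gripper_force: 2.6
```

```bash
python3 - <<'E'
from h import *
st()
c=snap('scene','s3.png')
z=cv2.resize(c['image'][224:324,277:397],None,fx=5,fy=5,interpolation=cv2.INTER_CUBIC)
cv2.imwrite('pics/z3.png',z[:,:,::-1])
E
```

```text
t 4.58 feed tip [   0.6 -112.3] z 113.8 F(feed) [0.15 4.7 ] -2.93 open 0.0008 g 2.5695711001753807 q6 -0.3884696735159544
tool axes in feed
 [[ 0.     1.    -0.001]
 [ 1.    -0.     0.001]
 [ 0.001 -0.001 -1.   ]]
```

View pics/z3.png

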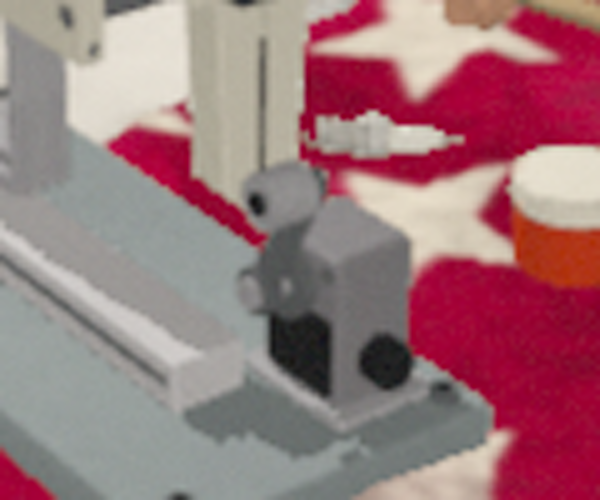

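The roller's near end is now at about crop (259,203), which is image (328.9,264.6). I'll convert that to an angle.

```bash
python3 - <<'E'
from h import *
import pickle
c=pickle.load(open('scene1.pkl','rb'))
for a in(0,.1,.3,.4,.45,.5,.55,.6,.7): print(a,np.round(proj(c,np.r_[f2w(-.009,-.1-.06*np.sin(a)),.069+.06*np.cos(a)]),1))
E
```

```text
0 [315.6 253.1]
0.1 [317.8 254.6]
0.3 [322.1 258.7]
0.4 [324.2 261.1]
0.45 [325.3 262.5]
0.5 [326.3 263.9]
0.55 [327.2 265.3]
0.6 [328.2 266.9]
0.7 [330. 270.]
```

The angle is about 0.51 rad, so it has tripped and is well below 0.95. Now I'll release it.

Request:
{"name": "arm_command", "arguments": {"increments": [[0.05, 0, 0, 0, 0, 0], [0.1, 0, 0, 0, 0, 0], [0.16, 0, 0, 0, 0, 0], [0.25, 0, 0, 0, 0, 0], [0.3, 0, 0, 0, 0, 0]]}}

```text
t: 5.25
tool_pos: [0.5189, -0.2299, 0.3008]
orientation: [2.451, 1.965, -0.0]
force: [0.5, 0.4, -0.3]
opening: 0.0005
gripper_force: 0.0
```

```bash
python3 - <<'E'
from h import *
st(); goal(0,.093,.218)
c=snap('scene','s4.png')
z=cv2.resize(c['image'][224:324,277:397],None,fx=5,fy=5,interpolation=cv2.INTER_CUBIC)
a=cv2.imread('pics/scene0.png')
cv2.imwrite('pics/z4.png',z[:,:,::-1])
E
```

```text
t 5.25 feed tip [  0.9 -50.8] z 114.8 F(feed) [0.41 0.47] -0.33 open 0.0005 g 0.0 q6 -0.2877898667096482
tool axes in feed
 [[-0.001  1.     0.   ]
 [ 1.     0.001 -0.   ]
 [-0.     0.    -1.   ]]
shift [ 0.7187 -0.0036 -0.516 ] turn [0.0001 0.0001 0.0003]
```

View pics/z4.png

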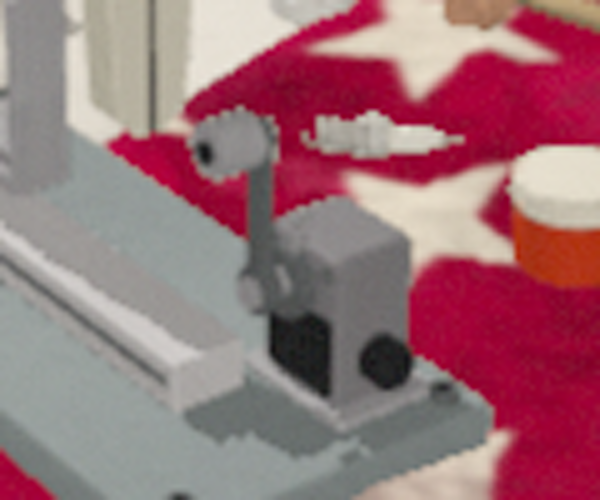

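The roller is upright again at its original place (near end at about (205,152)). Next: go up, then over the carriage, opening the fingers.

Request:
{"name": "arm_command", "arguments": {"increments": [[0, 0, -0.26, 0, 0, 0], [0, 0, -0.515, 0, 0, 0], [0.22, -0.004, -0.515, 0, 0, 0], [0.46, -0.004, -0.515, 0, 0, 0], [0.71, -0.004, -0.515, 0, 0, 0]], "fingers": -0.5}}

```text
t: 5.92
tool_pos: [0.549, -0.0913, 0.4041]
orientation: [2.452, 1.962, 0.0]
force: [0.8, 0.3, -0.2]
opening: 0.0462
gripper_force: 0.0
```

Request:
{"name": "arm_command", "arguments": {"increments": [[0.01, 0, 0, 0, 0, 0], [0.01, 0, 0, 0, 0, 0], [0.01, 0, 0, 0, 0, 0], [0.01, 0, 0, 0, 0, 0], [0.01, 0, 0, 0, 0, 0]]}}

```text
t: 6.55
tool_pos: [0.5492, -0.0913, 0.4037]
orientation: [-2.453, -1.962, 0.0]
force: [-0.1, 0.0, -0.5]
opening: 0.0697
gripper_force: 0.0
```

```bash
python3 - <<'E'
from h import *
st(); goal(0,.093,.083)
E
```

```text
t 6.55 feed tip [ 0.1 91.1] z 217.7 F(feed) [-0.14 -0.  ] -0.53 open 0.0697 g 0.0 q6 -0.035161360338615937
tool axes in feed
 [[ 0.001  1.    -0.   ]
 [ 1.    -0.001 -0.   ]
 [-0.    -0.    -1.   ]]
shift [ 9.400e-03 -5.000e-04  6.734e-01] turn [-0.      0.     -0.0003]
```

Request:
{"name": "arm_command", "arguments": {"increments": [[0.01, 0, 0.14, 0, 0, 0], [0.01, 0, 0.3, 0, 0, 0], [0.01, 0, 0.45, 0, 0, 0], [0.01, 0, 0.6, 0, 0, 0], [0.01, 0, 0.67, 0, 0, 0]]}}

```text
t: 7.18
tool_pos: [0.549, -0.0887, 0.2678]
orientation: [-2.451, -1.962, 0.003]
force: [0.0, -0.7, -0.9]
opening: 0.0695
gripper_force: 0.0
```

```bash
python3 - <<'E'
from h import *
st()
c=snap('scene','s5.png')
z=cv2.resize(c['image'][184:334,187:387],None,fx=4,fy=4,interpolation=cv2.INTER_CUBIC)
cv2.imwrite('pics/z5.png',z[:,:,::-1])
E
```

```text
t 7.17 feed tip [-0.6 93.6] z 81.8 F(feed) [ 0.16 -0.71] -0.94 open 0.0695 g 0.0 q6 -0.031504026590409136
tool axes in feed
 [[ 0.     1.    -0.003]
 [ 1.    -0.     0.   ]
 [ 0.    -0.003 -1.   ]]
```

View pics/z5.png

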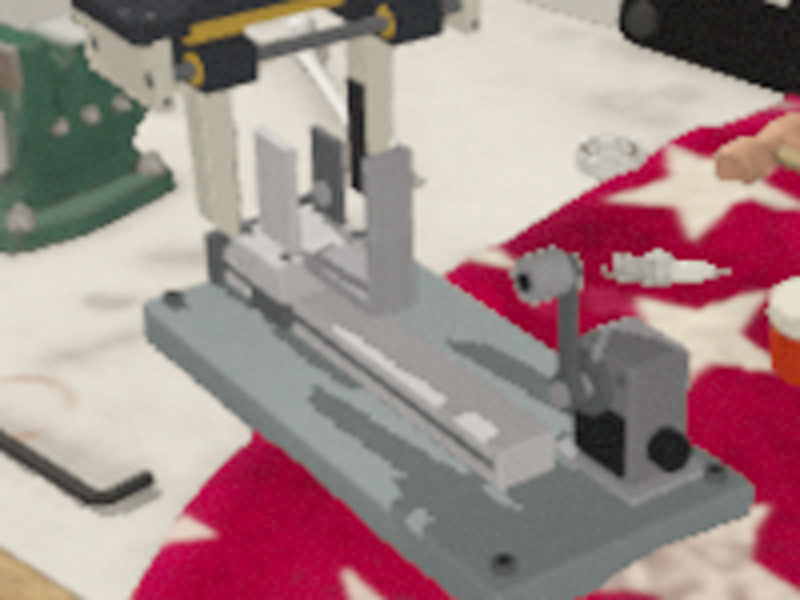

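```bash
python3 - <<'E'
from h import *
import pickle
c=pickle.load(open('scene1.pkl','rb'))
def S(x,y,z):
    u,v=proj(c,np.r_[f2w(x/1e3,y/1e3),z/1e3]);return np.round([(u-187+.5)*4-.5,(v-184+.5)*4-.5])
s,p,_=pose();x,y=1000*w2f(p)
for dx in(-35,-52):
  for dy in(-7.5,7.5): print('finger',dx,dy,S(x+dx,y+dy,82))
for p in(88,91,94): print(p,'thumb low -y',S(-14,p-17,82),'thumb top',S(-14,p+17,123),S(-14,p-17,123),'tab top',S(20,p+13,118),S(20,p-13,118))
t=read_camera('top');z=cv2.resize(t['image'][215:320,215:380],None,fx=4.8,fy=4.8,interpolation=cv2.INTER_CUBIC)
cv2.imwrite('pics/z6.png',np.vstack([cv2.resize(c['image'][210:270,220:300],None,fx=8,fy=8,interpolation=cv2.INTER_CUBIC),])[:,:,::-1])
a=cv2.imread('pics/s5.png')[210:270,220:310];cv2.imwrite('pics/z6.png',cv2.resize(a,None,fx=8,fy=8,interpolation=cv2.INTER_CUBIC))
E
```

```text
finger -35 -7.5 [239. 234.]
finger -35 7.5 [223. 222.]
finger -52 -7.5 [207. 243.]
finger -52 7.5 [192. 232.]
88 thumb low -y [295. 233.] thumb top [254. 131.] [291. 155.] tab top [320. 126.] [348. 144.]
91 thumb low -y [292. 231.] thumb top [251. 129.] [288. 152.] tab top [317. 124.] [345. 142.]
94 thumb low -y [288. 228.] thumb top [248. 127.] [284. 150.] tab top [313. 122.] [342. 140.]
```

View pics/z6.png

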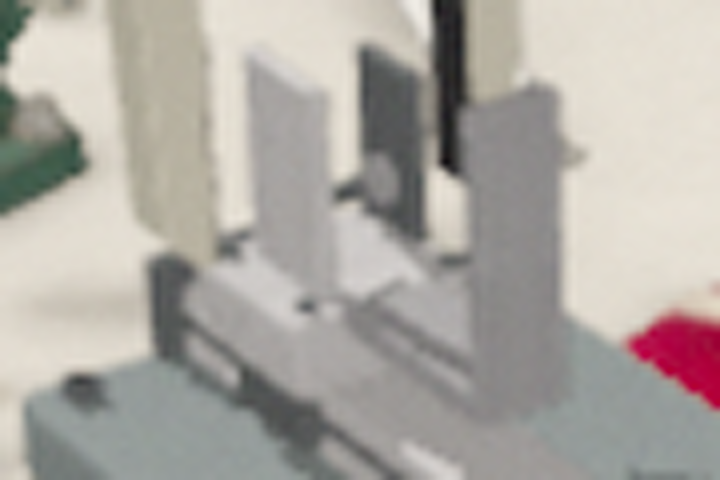

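The fingers straddle the plates and sit about 3 mm too far along +y. I'll shift, then close.

Request:
{"name": "arm_command", "arguments": {"increments": [[-0.015, 0, 0, 0, 0, 0], [-0.015, 0, 0, 0, 0, 0], [-0.015, 0, 0, 0, 0, 0], [-0.015, 0, 0, 0, 0, 0], [-0.015, 0, 0, 0, 0, 0]], "fingers": 0.2, "force": 30}}

```text
t: 7.9
tool_pos: [0.5498, -0.0916, 0.2704]
orientation: [2.45, 1.962, 0.003]
force: [5.2, -1.8, -1.2]
opening: 0.0373
gripper_force: 2.8
```

Request:
{"name": "arm_command", "arguments": {"increments": [[0, 0, 0, 0, 0, 0], [0, 0, 0, 0, 0, 0], [0, 0, 0, 0, 0, 0], [0, 0, 0, 0, 0, 0], [0, 0, 0, 0, 0, 0]], "fingers": 1}}

```text
t: 8.52
tool_pos: [0.549, -0.0914, 0.2704]
orientation: [-2.452, -1.964, 0.0]
force: [-5.5, 0.5, 5.9]
opening: 0.0272
gripper_force: 30.1
```

```bash
python3 - <<'E'
from h import *
st()
E
```

```text
t 8.53 feed tip [-0.  90.9] z 84.4 F(feed) [-5.44 -0.74] 5.95 open 0.0272 g 30.058526694774628 q6 -0.036864593030904856
tool axes in feed
 [[-0.  1. -0.]
 [ 1.  0. -0.]
 [-0. -0. -1.]]
```

Request:
{"name": "arm_command", "arguments": {"increments": [[-0.08, 0, 0, 0, 0, 0], [-0.17, 0, 0, 0, 0, 0], [-0.26, 0, 0, 0, 0, 0], [-0.35, 0, 0, 0, 0, 0], [-0.42, 0, 0, 0, 0, 0]]}}

```text
t: 9.15
tool_pos: [0.5307, -0.1733, 0.2704]
orientation: [-2.451, -1.963, -0.002]
force: [-1.3, 5.1, 6.7]
opening: 0.0268
gripper_force: 30.1
```

```bash
python3 - <<'E'
from h import *
st()
import pickle
c=read_camera('scene');c0=pickle.load(open('scene1.pkl','rb'))
z=cv2.resize(c['image'][184:334,187:387],None,fx=4,fy=4,interpolation=cv2.INTER_CUBIC)
cv2.imwrite('pics/z7.png',z[:,:,::-1])
E
```

```text
t 9.15 feed tip [0. 7.] z 84.4 F(feed) [-2.41  4.69] 6.73 open 0.0268 g 30.056119859218597 q6 -0.1882375001678006
tool axes in feed
 [[-0.     1.    -0.   ]
 [ 1.     0.     0.001]
 [ 0.001 -0.    -1.   ]]
```

View pics/z7.png

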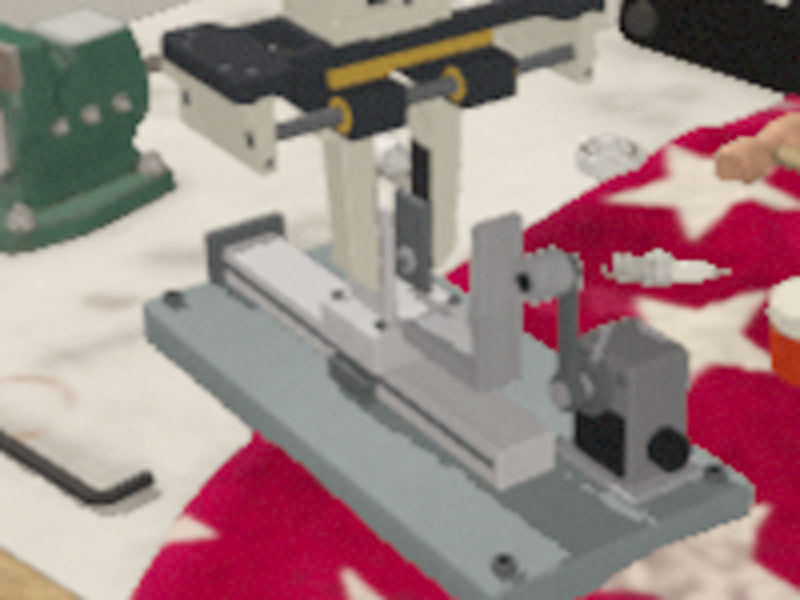

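The nose (top front edge about (481,230)–(522,216)) is now just short of the roller, whose dark end-hole is still at about (522,281). From here I'll track that hole numerically.

```bash
cat >> h.py <<'E'
def hole(im):
    g=im[242:276,308:342].max(2).astype(int); m=(g<70).astype(np.uint8)
    n,l,s,ce=cv2.connectedComponentsWithStats(m)
    return [(int(s[i,4]),np.round(ce[i]+[308,242],2)) for i in range(1,n) if s[i,4]>=3]
E
python3 - <<'E'
from h import *
import pickle
print(hole(pickle.load(open('scene1.pkl','rb'))['image']))
for f in('s2','s3','s4'): print(f,hole(cv2.imread(f'pics/{f}.png')))
print('now',hole(read_camera('scene')['image']))
c=pickle.load(open('scene1.pkl','rb'))
for n in(-70,-75,-80): 
    u,v=proj(c,np.r_[f2w(-.012,n/1e3),.142]);print(n,(u-187+.5)*4-.5,(v-184+.5)*4-.5)
E
```

```text
[(7, array([317.57, 254.29]))]
s2 [(8, array([318.88, 255.12]))]
s3 [(10, array([328. , 264.5]))]
s4 [(7, array([317.57, 254.29]))]
now [(7, array([317.57, 254.29]))]
-70 467.39822955106206 224.85013944656498
-75 474.35677902311204 229.1746307352945
-80 481.37414275228207 233.53567299539998
```

Request:
{"name": "arm_command", "arguments": {"increments": [[-0.01, 0, 0, 0, 0, 0], [-0.025, 0, 0, 0, 0, 0], [-0.04, 0, 0, 0, 0, 0], [-0.05, 0, 0, 0, 0, 0], [-0.05, 0, 0, 0, 0, 0]]}}

```text
t: 9.88
tool_pos: [0.5286, -0.1827, 0.2704]
orientation: [-2.452, -1.964, -0.001]
force: [-3.1, 3.1, 6.5]
opening: 0.027
gripper_force: 30.1
```

```bash
python3 - <<'E'
from h import *
st();print(hole(read_camera('scene')['image']))
E
```

```text
t 9.88 feed tip [ 0.  -2.6] z 84.4 F(feed) [-3.69  2.39] 6.48 open 0.027 g 30.056316554546356 q6 -0.20475486626263753
tool axes in feed
 [[-0.     1.    -0.   ]
 [ 1.     0.     0.001]
 [ 0.001 -0.    -1.   ]]
[(7, array([317.57, 254.29]))]
```

Request:
{"name": "arm_command", "arguments": {"increments": [[-0.02, 0, 0, 0, 0, 0], [-0.04, 0, 0, 0, 0, 0], [-0.06, 0, 0, 0, 0, 0], [-0.07, 0, 0, 0, 0, 0], [-0.07, 0, 0, 0, 0, 0]]}}

```text
t: 10.55
tool_pos: [0.5256, -0.1961, 0.2704]
orientation: [-2.451, -1.964, -0.001]
force: [-2.7, 5.1, 6.6]
opening: 0.0274
gripper_force: 30.1
```

```bash
python3 - <<'E'
from h import *
st();print(hole(read_camera('scene')['image']))
E
```

```text
t 10.55 feed tip [  0.1 -16.4] z 84.4 F(feed) [-3.75  4.37] 6.62 open 0.0274 g 30.056447982788086 q6 -0.2292177692494869
tool axes in feed
 [[-0.     1.    -0.   ]
 [ 1.     0.     0.001]
 [ 0.001 -0.    -1.   ]]
[(9, array([318.89, 255.33]))]
```

Request:
{"name": "arm_command", "arguments": {"increments": [[-0.025, 0, 0, 0, 0, 0], [-0.05, 0, 0, 0, 0, 0], [-0.08, 0, 0, 0, 0, 0], [-0.11, 0, 0, 0, 0, 0], [-0.125, 0, 0, 0, 0, 0]]}}

```text
t: 11.22
tool_pos: [0.5203, -0.22, 0.2704]
orientation: [-2.45, -1.963, -0.003]
force: [-1.3, 10.8, 7.6]
opening: 0.027
gripper_force: 30.1
```

```bash
python3 - <<'E'
from h import *
st();print(hole(read_camera('scene')['image']))
E
```

```text
t 11.22 feed tip [  0.1 -40.8] z 84.4 F(feed) [-3.68 10.28] 7.64 open 0.027 g 30.055087208747864 q6 -0.2725465446210813
tool axes in feed
 [[-0.001  1.    -0.   ]
 [ 1.     0.001  0.003]
 [ 0.003 -0.    -1.   ]]
[(4, array([308.5, 242.5])), (10, array([328. , 264.5]))]
```

Request:
{"name": "arm_command", "arguments": {"increments": [[-0.01, 0, 0, 0, 0, 0], [-0.01, 0, 0, 0, 0, 0], [-0.01, 0, 0, 0, 0, 0], [-0.01, 0, 0, 0, 0, 0], [-0.01, 0, 0, 0, 0, 0]]}}

```text
t: 11.9
tool_pos: [0.5199, -0.2218, 0.2704]
orientation: [-2.45, -1.963, -0.003]
force: [-0.9, 9.6, 8.2]
opening: 0.0275
gripper_force: 30.1
```

Request:
{"name": "arm_command", "arguments": {"increments": [[0, 0, 0, 0, 0, 0], [0, 0, 0, 0, 0, 0], [0, 0, 0, 0, 0, 0], [0, 0, 0, 0, 0, 0], [0, 0, 0, 0, 0, 0]], "fingers": -0.5}}

```text
t: 12.52
tool_pos: [0.5194, -0.2233, 0.2696]
orientation: [-2.452, -1.963, 0.001]
force: [-0.4, -0.2, -0.8]
opening: 0.0685
gripper_force: 0.0
```

```bash
python3 - <<'E'
from h import *
st();print(hole(read_camera('scene')['image']))
E
```

```text
t 12.53 feed tip [ -0.1 -44.2] z 83.6 F(feed) [-0.36 -0.29] -0.78 open 0.0685 g 0.0 q6 -0.2760521029244738
tool axes in feed
 [[ 0.     1.    -0.001]
 [ 1.    -0.     0.   ]
 [ 0.    -0.001 -1.   ]]
[(61, array([317.56, 249.15])), (9, array([328.67, 265.56]))]
```

Request:
{"name": "arm_command", "arguments": {"increments": [[0, 0, -0.1, 0, 0, 0], [0, 0, -0.3, 0, 0, 0], [0, 0, -0.5, 0, 0, 0], [0, 0, -0.7, 0, 0, 0], [0, 0, -0.7, 0, 0, 0]]}}

```text
t: 13.2
tool_pos: [0.5204, -0.2237, 0.4161]
orientation: [2.446, 1.958, 0.006]
force: [-0.5, 0.1, -0.2]
opening: 0.0698
gripper_force: 0.0
```

Request:
{"name": "arm_command", "arguments": {"increments": [[0, 0, 0, 0, 0, 0], [0, 0, 0, 0, 0, 0], [0, 0, 0, 0, 0, 0], [0, 0, 0, 0, 0, 0], [0, 0, 0, 0, 0, 0]]}}

```text
t: 13.82
tool_pos: [0.5195, -0.2232, 0.4094]
orientation: [-2.452, -1.963, 0.0]
force: [0.4, 0.1, 1.2]
opening: 0.0697
gripper_force: 0.0
```

```bash
python3 - <<'E'
from h import *
st();h=hole(read_camera('scene')['image']);print(h)
if any(abs(c-[328.67,265.56]).max()<.9 for _,c in h): print(close_job())
E
```

```text
t 13.82 feed tip [  0.  -44.1] z 223.4 F(feed) [0.32 0.21] 1.17 open 0.0697 g 0.0 q6 -0.2760680153312838
tool axes in feed
 [[-0.     1.    -0.001]
 [ 1.     0.     0.   ]
 [ 0.    -0.001 -1.   ]]
[(9, array([328.67, 265.56]))]
the job is handed in; nothing more can be done
None
```

I tripped the switch by hand (about 0.5 rad) and it sprang fully back; the carriage is now locked against it, holding the arm at about 0.52 rad (click 0.40, limit 0.95), and the job was handed in at 13.8 s with the gripper clear; no verdict was returned.

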